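# Sweep the feeder trough clear into the sample pan

## Task

Clear the vibratory feeder: sweep the five lumps of ore lying in its steel trough along the floor and over the open lip, so that every one drops into the sample pan standing beneath. Only push them, do not pick any up, and leave the pan and the jar, flask and beaker around it standing where they are.

Things in the scene. Friction and masses are not known exactly. Their poses are not given: they have to be found in the camera images.
- lump1_center (a point): centre (half-way up) of a loose lump of crushed ore: a faceted dark grey-brown stone, about 30 x 26 x 20 mm (length, width, height), 35 g, flat underneath; it starts in the feeder's trough. Its axes turn with it and mean nothing.
- lump2_center (a point): centre (half-way up) of a loose lump of crushed ore: a faceted dark grey-brown stone, about 27 x 25 x 21 mm (length, width, height), 35 g, flat underneath; it starts in the feeder's trough. Its axes turn with it and mean nothing.
- lump3_center (a point): centre (half-way up) of a loose lump of crushed ore: a faceted dark grey-brown stone, about 32 x 27 x 22 mm (length, width, height), 35 g, flat underneath; it starts in the feeder's trough. Its axes turn with it and mean nothing.
- lump4_center (a point): centre (half-way up) of a loose lump of crushed ore: a faceted dark grey-brown stone, about 28 x 28 x 19 mm (length, width, height), 35 g, flat underneath; it starts in the feeder's trough. Its axes turn with it and mean nothing.
- lump5_center (a point): centre (half-way up) of a loose lump of crushed ore: a faceted dark grey-brown stone, about 26 x 24 x 20 mm (length, width, height), 35 g, flat underneath; it starts in the feeder's trough. Its axes turn with it and mean nothing.
- feeder: the vibratory feeder, fixed to the bench, switched off: cream cast base, leaf springs, a flat level stainless trough on top, 300 mm long and 150 mm wide inside. Origin on the bench under the middle of the trough; +x points along the trough to its open end, +y across it, z up. So the trough spans x -150 to +150 mm, y -75 to +75 mm inside, and its floor is 95 mm above the bench.
- lip (a point): middle of the trough's open lip, the end edge of its floor (feeder x = +150 mm, 95 mm above the bench); axes as the feeder's. There is no wall at this end.
- back (a point): foot of the trough's back wall, middle (feeder x = -150 mm, at floor height); axes as the feeder's. The back wall and both side walls are 3 mm thick and rise 35 mm above the trough floor.
- pan: loose rectangular stainless sample pan on the bench beneath the trough's open end: 160 x 200 x 65 mm outside (its x, y, z), 3 mm walls, open top, 0.7 kg; origin at the centre of its underside. The trough's lip overhangs it by 35 to 55 mm, 27 mm above its rim; its x axis points about the way the trough discharges.
- jar: amber glass reagent jar with a white cap, 60 mm across, 85 mm high, 220 g, standing beside the feeder or the pan; origin at the centre of its underside
- flask: clear conical flask, 68 mm across the base, 112 mm high, 160 g, standing beside the feeder or the pan; origin at the centre of its underside
- beaker: clear glass beaker, 66 mm across, 85 mm high, 150 g, standing beside the feeder or the pan; origin at the centre of its underside
- controller: the feeder's control box with a dial, fixed on the bench beside the back part of the feeder: 110 x 120 x 60 mm, dial to 81 mm high; origin at the centre of its underside

How it is judged:
By the outcome, as a careful person would: the job done as asked, in the order asked, and still so for the second after the job is handed in, with the robot touching nothing.
It also fails if it takes over 72 s, if anything falls off the work surface, if the arm or the gripper's body presses on something with over 40 N, if the wrist force passes 120 N, or if a joint passes its speed limit or range.

## Robot

A 6-joint arm with a two-finger parallel gripper is mounted at the origin on the work surface. World frame = base frame: x ahead of the robot, y to its left, z up, the work surface at z = 0. Lengths are in m, angles in rad, forces in N, time in s.
With the tool pointing down it reaches from about 0.325 to 0.775 m from the base axis. Payload 5.5 kg.
Tool frame: the origin (TCP) lies midway between the tips of the shut fingers; the grasp point (between the pads) lies 19 mm behind it (r.pinch_z is the distance from the TCP to the grasp point, in m); z points along the fingers, y is the direction in which the jaws open and shut (so a half turn about z gives the same grasp; the last joint's range is limited). The gripper opens to 85 mm and grips with 20 to 120 N. Pads are 22 mm wide; open, the fingers measure 114 mm over their backs; the gripper's body (76 mm by 85 mm) begins 54 mm behind the grasp point. The pads swing forward as they close: fully open they stand 13 mm farther back than shut.
Start: joints at [-1.373, 0.091, 1.231, -0, 1.82, -0.057], TCP at [0.151, -0.581, 0.231] pointing down, gripper open.
Joint ranges: [-2.87, 2.87], [-0.86, 2.18], [0.17, 2.46], [-1.51, 4.65], [0.06, 2.69], [-2.65, 2.65]. Speed limits (rad/s): [2.57, 2.57, 3.01, 3.14, 3.14, 3.14].

## Interface

Orientations are given as a unit quaternion [w, x, y, z].
In Python, from rig import r, effector, planner, sensors, vision, finder gives the robot as it stands. The module is installed in compiled form; this text tells all that it offers. Calls block until the motion is done:
- r.goto(position, orientation): joint-space move of the TCP to a pose.
- r.move_l(position, ori=None, rate=0.15, stop_force=None): straight line of the TCP; ori=None keeps the orientation; rate is the mean speed in m/s. With stop_force (N) it stops when the force on the tool has changed by that much, and returns True; else False.
- r.goto_joints(angles): joint-space move.
- effector.let_go() and effector.close(): open the fingers fully, or close them until they stop; the grip force is fixed at half the most.
- r.pause(seconds).
- planner.inverse_kinematics(position, orientation): joint angles nearest the present ones, or None.
- sensors.get_state(): the state.
- vision.capture(name): name is "side" or "top"; returns a dict with "img" (400x640x3 uint8, red, green, blue), "vfov" (degrees; the focal length in pixels is half the picture's height over the tangent of half this angle, whatever the lens; pixels are square), "cx", "cy" (the principal point, pixels), "rvec" (rotation vector, rad) and "tvec" (3), from world to camera coordinates, as OpenCV has them. Camera axes: x right, y down, z forward; pixel columns grow to the right and rows downward; lengths in m; the calibration is good to about 2 mm. A picture is of the moment at which its call begins. There is no depth.
A pose or a line that the arm cannot do raises r.Unreachable and nothing moves.
- r.close_job(): hands the job in, once; it reports no verdict.
Trained networks look in a picture, given as the dict that the camera call returned (one of the last four; its "shot" number tells which), for a name from the list of things; names that differ only in an ending like _2 or _b are one class to them, and where a whole thing is asked for, a point or a joint stands for the part that bears it (a point fixed in the world has none). Each returns a list of dicts, best first, with "confidence" (0 to 1); they miss things now and then, are a little off and sometimes report something else, mostly with a low value. They report only what shows in the picture. A call takes as long as a camera call.
- finder.find_in(picture, name): "at" ([x, y, z] in m, in world coordinates, good to about 4 mm: the middle of the surface that is visible of it).
- finder.mark_of(picture, name): "at" ([x, y, z] in m, in world coordinates, good to about 4 mm: a listed point, or the origin of a listed thing).
The state is a dict: "time_s": time; "qpos": joint angles; "joint_vel": joint speeds; "tau": joint torques, N m; "tcp_pos": TCP position; "tool_rot": TCP orientation; "wrist_force": force on the tool from outside, world axes, zero at the start; "torque": the same for the moment, N m; "width": opening from 0.0 (shut) to 1.0 (fully open).
Only numpy, scipy, OpenCV 4.12 (cv2) and the standard library are available. Lean on these libraries where they do the work, as an engineer would, in place of code of your own. Each camera call takes 0.05 s, during which the arm holds its last target. There are 200 camera calls.

## Working session

There is one attempt and no reset: what is moved stays moved. The work goes in short steps, each a Python script; the robot and the scene stay as the last script left them, time stands still between calls to the robot, and variables do not carry over. Pictures are saved under pics/ and viewed, about 8 in all and at most 12, crops included, and the job is handed in when it is done.

```bash
mkdir -p pics; python3 - <<'E'
from rig import r, effector, planner, sensors, vision, finder
import cv2, numpy as np
ps={n:vision.capture(n) for n in("top","side")}
for n,p in ps.items():
    cv2.imwrite(f"pics/{n}0.png",p["img"][:,:,::-1])
    R=cv2.Rodrigues(np.array(p["rvec"]))[0]; print(n,"cam",-R.T@np.array(p["tvec"]).ravel(),p["vfov"])
    for k in("lip","back","feeder","pan","jar","flask","beaker","controller","lump1_center"):
        print(k,[(np.round(d["at"],3).tolist(),round(d["confidence"],2)) for d in finder.mark_of(p,k)][:7])
print(sensors.get_state())
E
```

```text
top cam [0.45397279 0.06634888 1.15852091] 43.45420468619798
lip [([0.554, -0.014, 0.093], 0.93)]
back [([0.536, 0.288, 0.096], 0.65)]
feeder [([0.542, 0.133, -0.004], 0.58)]
pan [([0.544, -0.052, 0.003], 0.95)]
jar [([0.399, 0.175, 0.006], 0.71)]
flask [([0.715, -0.054, -0.002], 0.88), ([0.542, 0.131, -0.003], 0.18)]
beaker [([0.691, 0.096, -0.001], 0.84), ([0.581, 0.199, 0.105], 0.21)]
controller [([0.717, 0.268, 0.001], 0.72)]
lump1_center [([0.512, 0.06, 0.105], 0.59)]
side cam [0.32349267 0.49176566 0.73196897] 47.88103901411744
lip [([0.549, -0.01, 0.099], 0.75)]
back [([0.51, 0.058, 0.104], 0.57)]
feeder [([0.547, 0.134, -0.002], 0.58)]
pan [([0.549, -0.055, 0.004], 0.84)]
jar [([0.398, 0.169, -0.005], 0.84)]
flask [([0.712, -0.055, 0.002], 0.87), ([0.591, 0.088, 0.105], 0.37)]
beaker [([0.686, 0.106, -0.003], 0.61)]
controller [([0.721, 0.269, 0.001], 0.97), ([0.397, 0.172, -0.0], 0.65), ([0.589, 0.09, 0.107], 0.42), ([0.553, -0.007, 0.099], 0.38)]
lump1_center [([0.511, 0.062, 0.104], 0.59), ([0.531, 0.283, 0.095], 0.19)]
{'time_s': 1.0, 'qpos': array([-1.37271986e+00,  9.11033286e-02,  1.23071843e+00, -1.13918673e-06,
        1.81982896e+00, -5.66915324e-02]), 'joint_vel': array([-0.00137383, -0.00030873, -0.00257805, -0.00107579,  0.0016073 ,
       -0.00044407]), 'tau': array([ 2.24680254e-03, -4.58483005e+01, -4.18102598e+01,  2.65866186e-05,
        8.41294732e-04,  5.05880155e-05]), 'tcp_pos': array([ 0.1512151 , -0.58063098,  0.23126281]), 'tool_rot': array([-2.89171879e-05,  9.91897641e-01,  1.27039638e-01, -2.60104798e-06]), 'wrist_force': array([ 0.77790296, -0.08339206,  0.75490547]), 'torque': array([-0.01558286, -0.00346296,  0.04414998]), 'width': 0.9998340688164082}
```

```bash
cat > h.py <<'E'
from rig import r, effector, planner, sensors, vision, finder
import cv2, numpy as np
def proj(p,X):
    f=200/np.tan(np.radians(p["vfov"]/2)); K=np.array([[f,0,p["cx"]],[0,f,p["cy"]],[0,0,1.]])
    return cv2.projectPoints(np.float64(X).reshape(-1,1,3),np.float64(p["rvec"]),np.float64(p["tvec"]),K,None)[0].reshape(-1,2)
def ray(p,uv,z):
    f=200/np.tan(np.radians(p["vfov"]/2)); R=cv2.Rodrigues(np.float64(p["rvec"]))[0]; c=-R.T@np.float64(p["tvec"]).ravel()
    d=R.T@np.array([(uv[0]-p["cx"])/f,(uv[1]-p["cy"])/f,1]); return c+d*(z-c[2])/d[2]
E
python3 - <<'E'
from h import *
p=vision.capture("top")
for i in range(1,6): print(i,[(np.round(d["at"],3).tolist(),round(d["confidence"],2)) for d in finder.mark_of(p,f"lump{i}_center")])
O=np.array([.5445,.1335,0]); lip=np.array([.5515,-.012,.095])
# feeder frame check: draw floor outline
x=np.array([.554-.536,-.014-.288,0]);x/=np.linalg.norm(x);y=np.array([-x[1],x[0],0])
print("x axis",x, np.degrees(np.arctan2(x[1],x[0])))
im=p["img"][:,:,::-1].copy()
q=proj(p,[O+a*x+b*y+[0,0,.095] for a,b in((.15,.075),(.15,-.075),(-.15,-.075),(-.15,.075))])
cv2.polylines(im,[np.int32(q)],True,(0,255,0),1); print(q.round())
c=cv2.resize(im[:,100:540],None,fx=1.5,fy=1.5) ; c=np.vstack([c]); cv2.imwrite("pics/t1.png",c[:600])
E
```

```text
1 [([0.513, 0.059, 0.105], 0.5)]
2 [([0.511, 0.2, 0.105], 0.53)]
3 [([0.565, 0.157, 0.105], 0.7)]
4 [([0.586, 0.083, 0.1], 0.72)]
5 [([0.582, 0.198, 0.105], 0.62)]
x axis [ 0.05949706 -0.99822848  0.        ] -86.58905504464427
[[349. 181.]
 [353. 252.]
 [210. 258.]
 [209. 187.]]
```

View pics/t1.png

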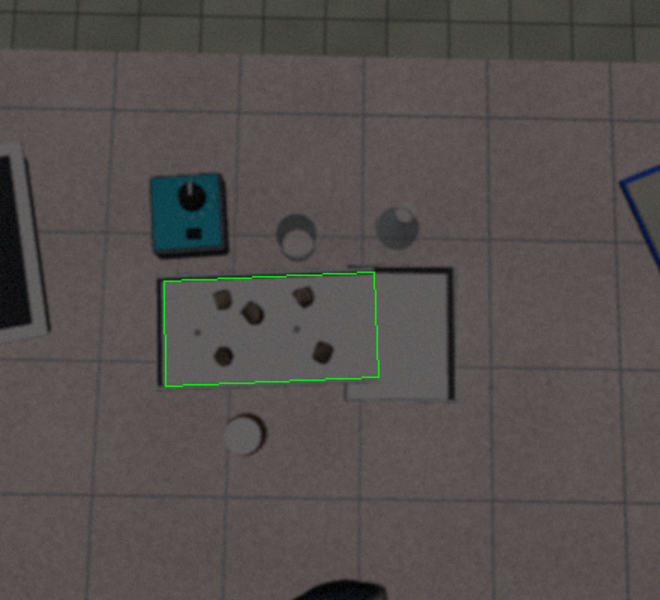

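View pics/side0.png

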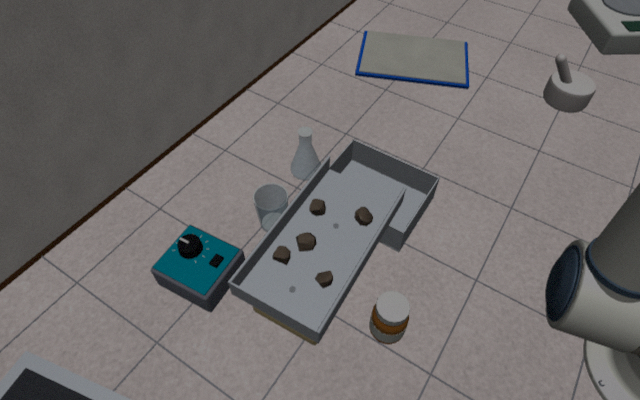

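The side view shows the five lumps spread out at (318,207), (363,216), (305,241), (281,255) and (324,279), with nothing touching. The top-view outline fits the trough and its lip points to world −y. The two dots on the floor are marks on the trough. Plan: with the fingers shut, push the lumps one at a time, starting with the one nearest the lip.

```bash
cat >> h.py <<'E'
yaw=np.radians(-87.0); O=np.array([.5445,.1345])
X=np.array([np.cos(yaw),np.sin(yaw)]); Y=np.array([-X[1],X[0]])
a=np.radians(93.0)/2; Q=np.array([0,np.cos(a),np.sin(a),0])
def W(u,v,z): return np.r_[O+u*X+v*Y,z]
def F(p): d=np.asarray(p)[:2]-O; return d@X,d@Y
HZ=.155; PZ=.0985
def sweep(p,back=.034,end=.162,vend=None):
    u,v=F(p); vend=v if vend is None else vend
    t=sensors.get_state()["tcp_pos"]
    r.move_l([t[0],t[1],HZ],rate=.2)
    r.move_l(W(u-back,v,HZ),Q,rate=.25)
    h=r.move_l(W(u-back,v,PZ),Q,rate=.1,stop_force=6)
    s=sensors.get_state(); print("down",h,s["tcp_pos"].round(4),end=" ")
    if h: z=s["tcp_pos"][2]+.002
    else: z=PZ
    h=r.move_l(W(end,vend,z),Q,rate=.11,stop_force=20)
    s=sensors.get_state(); print("push",h,s["tcp_pos"].round(4),s["wrist_force"].round(1),s["time_s"])
    r.move_l(s["tcp_pos"]+[0,0,HZ-s["tcp_pos"][2]],rate=.2)
def look(name,tag,view=True):
    p=vision.capture(name); cv2.imwrite(f"pics/{tag}.png",p["img"][:,:,::-1])
    for i in range(1,6): print(i,[(np.round(d["at"],3).tolist(),round(d["confidence"],2)) for d in finder.mark_of(p,f"lump{i}_center")])
    return p
E
python3 - <<'E'
from h import *
for p in ([.513,.06],[.586,.083],[.565,.157],[.511,.2],[.582,.198]): print(np.round(F(p),3))
effector.close()
r.goto(W(.06,0,.2),Q); print(sensors.get_state()["qpos"].round(2),sensors.get_state()["time_s"])
sweep([.513,.06])
look("side","s1")
E
```

```text
[ 0.073 -0.035]
[0.054 0.039]
[-0.021  0.022]
[-0.067 -0.03 ]
[-0.061  0.041]
[ 0.07 -0.04  1.42 -0.    1.76  0.02] 4.775
down False [0.5115 0.0939 0.0989] push False [ 0.5176 -0.0286  0.0985] [ 0.3  0.6 -0.6] 7.45
1 []
2 [([0.504, 0.197, 0.104], 0.65)]
3 [([0.565, 0.154, 0.109], 0.61)]
4 [([0.589, 0.089, 0.106], 0.49)]
5 [([0.586, 0.197, 0.104], 0.73)]
```

View pics/s1.png

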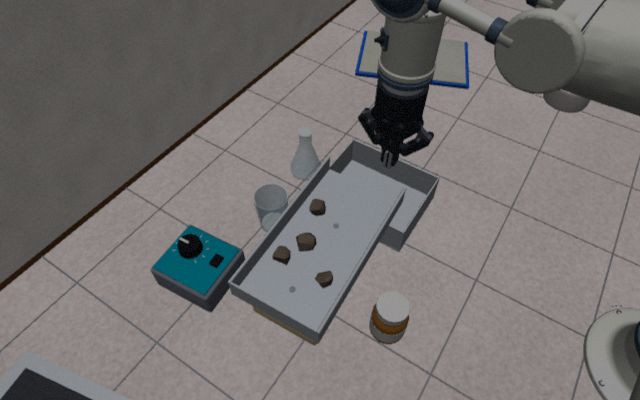

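The push worked: lump 1 is gone from the trough and the other four haven't moved, at (317,207), (305,241), (281,254) and (324,278). Next are lumps 4 and 3.

```bash
python3 - <<'E'
from h import *
sweep([.587,.086]); sweep([.565,.156])
look("side","s2")
E
```

```text
down False [0.5854 0.1198 0.099 ] push False [ 0.5928 -0.0245  0.0985] [ 0.4 -0.6  0.2] 11.425
down True [0.5614 0.1886 0.1027] push False [ 0.5746 -0.0256  0.1047] [ 0.7  0.7 -1.6] 15.7583
1 [([0.723, 0.264, 0.004], 0.24)]
2 [([0.502, 0.197, 0.105], 0.46)]
3 [([0.547, 0.031, 0.106], 0.52)]
4 [([0.572, -0.09, 0.014], 0.7), ([0.546, 0.136, -0.004], 0.4)]
5 [([0.587, 0.198, 0.105], 0.81)]
```

View pics/s2.png

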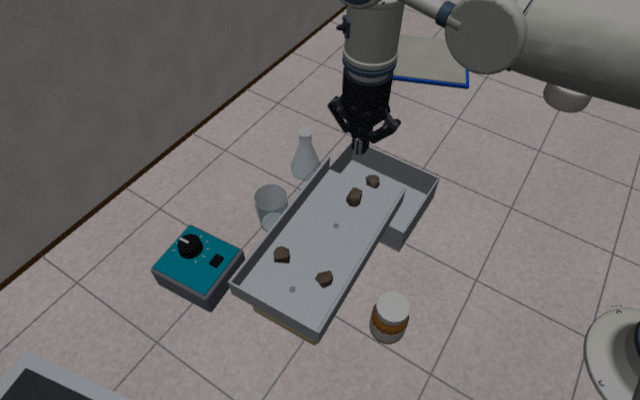

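Lump 3 slid off to one side and now lies at (354,197), still on the floor. Another lump shows at (372,181), which the finder places in the pan. I'll sweep lump 3 again, then lump 2.

```bash
python3 - <<'E'
from h import *
p=vision.capture("side"); print(proj(p,[[.572,-.09,.014],W(.15,.075,.095),W(.15,-.075,.095),W(.15,0,.095)]).round())
print([(np.round(d["at"],3).tolist(),round(d["confidence"],2)) for d in finder.find_in(p,"lump3_center")])
sweep([.547,.031]); sweep([.503,.198])
look("side","s3")
E
```

```text
[[371. 181.]
 [329. 167.]
 [401. 198.]
 [364. 183.]]
[([0.543, 0.04, 0.114], 0.79)]
down False [0.5455 0.0648 0.0989] push False [ 0.5501 -0.027   0.0985] [-0.6  0.   0.3] 19.05
down False [0.5015 0.2319 0.0989] push False [ 0.5149 -0.0289  0.0985] [-0.5 -0.3 -0. ] 24.175
1 []
2 [([0.487, 0.078, 0.105], 0.61)]
3 []
4 [([0.545, -0.052, 0.001], 0.45), ([0.568, -0.091, 0.011], 0.42)]
5 [([0.586, 0.2, 0.105], 0.74)]
```

View pics/s3.png

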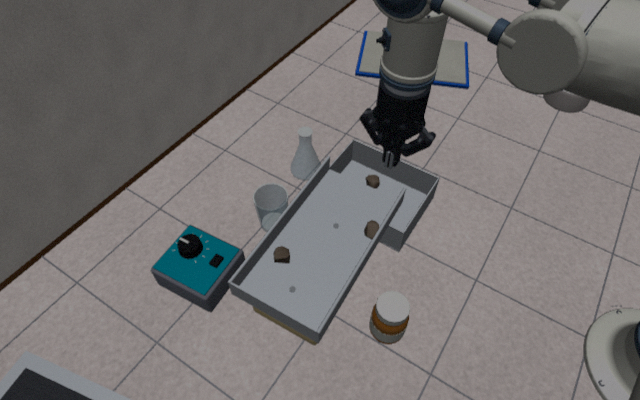

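Lump 3 has dropped. Lump 2 slid off towards the near wall and is at (372,229). Both slips went to −v, so I'll offset the pusher a little that way.

```bash
python3 - <<'E'
from h import *
sweep([.485,.078]); sweep([.583,.199])
look("side","s4")
E
```

```text
down True [0.484  0.111  0.0992] push False [ 0.4904 -0.0304  0.101 ] [0.5 0.1 0.1] 27.8667
down True [0.58   0.2321 0.0951] push False [ 0.5947 -0.0247  0.0971] [-0.6  0.7 -0.2] 32.9
1 []
2 [([0.459, -0.036, 0.014], 0.53), ([0.569, -0.091, 0.012], 0.49)]
3 [([0.398, 0.169, -0.0], 0.23)]
4 [([0.57, -0.093, 0.013], 0.45), ([0.53, 0.285, 0.097], 0.25)]
5 []
```

View pics/s4.png

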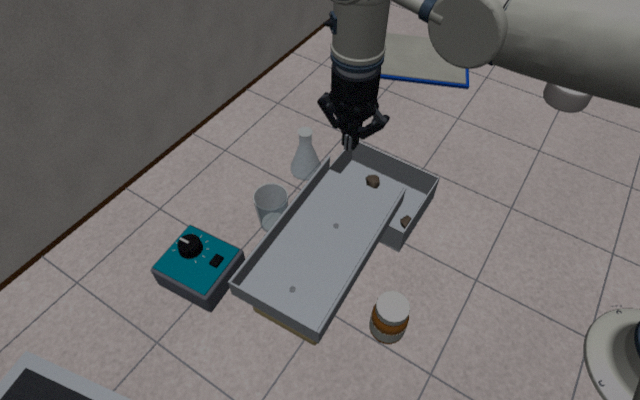

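The trough looks empty, and two lumps show in the pan at (372,181) and (405,221). I'll move the arm clear and check from above and from the side.

```bash
python3 - <<'E'
from h import *
t=sensors.get_state()["tcp_pos"]; r.move_l([t[0],t[1],.231],rate=.2)
r.goto_joints([-1.373,.091,1.231,0,1.82,-.057])
a=look("top","t5"); print("side"); b=look("side","s5")
for n,p in(("top",a),("side",b)):
  for k in("pan","jar","flask","beaker"): print(n,k,[(np.round(d["at"],3).tolist(),round(d["confidence"],2)) for d in finder.mark_of(p,k)][:1])
c=cv2.resize(a["img"][150:290,190:430,::-1],None,fx=3,fy=3,interpolation=cv2.INTER_CUBIC); c=cv2.convertScaleAbs(c,alpha=1.7)
d=cv2.resize(b["img"][120:300,220:460,::-1],None,fx=3,fy=3,interpolation=cv2.INTER_CUBIC); d=cv2.convertScaleAbs(d,alpha=1.4)
cv2.imwrite("pics/t5c.png",c); cv2.imwrite("pics/s5c.png",d); print(sensors.get_state()["time_s"])
E
```

```text
1 [([0.507, -0.062, 0.012], 0.44), ([0.711, -0.056, -0.002], 0.27)]
2 [([0.466, -0.03, 0.016], 0.61)]
3 [([0.54, -0.044, 0.018], 0.43)]
4 [([0.569, -0.098, 0.01], 0.49)]
5 [([0.59, -0.038, 0.013], 0.52)]
side
1 [([0.723, 0.269, 0.0], 0.31)]
2 [([0.46, -0.035, 0.014], 0.43)]
3 [([0.686, 0.105, -0.002], 0.53)]
4 [([0.569, -0.091, 0.012], 0.51)]
5 []
top pan [([0.549, -0.055, 0.0], 0.66)]
top jar [([0.401, 0.173, 0.003], 0.79)]
top flask [([0.713, -0.054, -0.001], 0.96)]
top beaker [([0.689, 0.098, -0.003], 0.98)]
side pan [([0.547, -0.054, -0.001], 0.92)]
side jar [([0.396, 0.169, -0.005], 0.64)]
side flask [([0.713, -0.058, -0.0], 0.78)]
side beaker [([0.685, 0.1, -0.003], 0.6)]
37.6917
```

View pics/t5c.png

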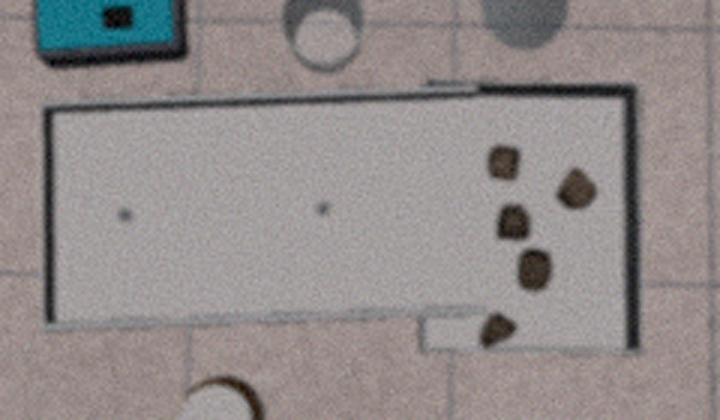

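View pics/s5c.png

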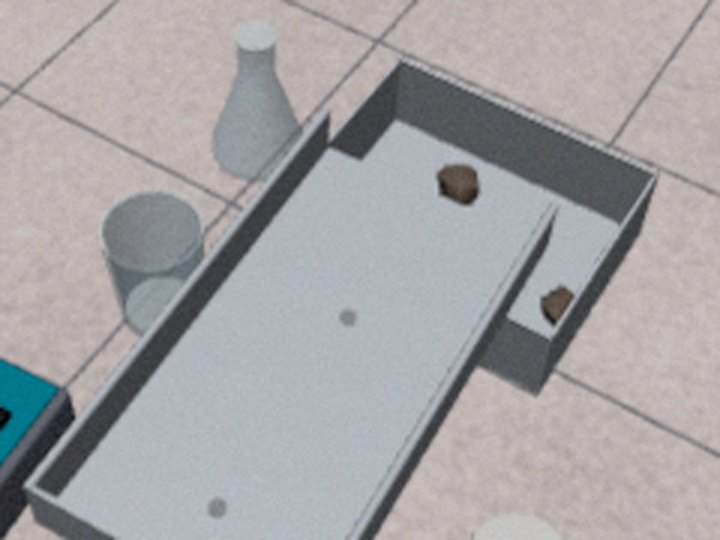

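The top crop shows all five lumps in the pan, at (504,162), (577,188), (513,222), (534,269) and (497,329), with the trough empty. The side crop agrees: three of them are hidden below the lip. The pan and glassware are where they started, so I'm handing in.

```bash
python3 -c "
from rig import r
r.close_job()"
```

```text
the job is handed in; nothing more can be done
```

All five lumps are in the sample pan and the trough is empty. I pushed them over the lip with the fingers shut and handed the job in just after 37.7 s on the robot's clock (limit 72 s).

- **Pushes:** Lumps 2 and 3 each slid off the fingers to one side partway along the trough and needed a second push. The other three went over on the first.
- **Last checks:** The final top view shows all five lumps on the pan floor, at heights of about 10–18 mm. The side view shows only two, because the other three are hidden below the lip, so the full count rests on the top view. The side-view finder also gave low-to-middling confidence hits for lumps 1 and 3, at the control box and the beaker. The pictures show no lump in either place.
- **Surroundings:** The pan, jar, flask and beaker measured within a few mm of where they started, which is within the finder's error except for one beaker reading (about 6 mm).
- **Forces:** No push reached its 20 N stop. Three of the descents ended early at the 6 N stop. One of these, behind lump 3, may have brushed lump 5, but lump 5 did not visibly move.

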